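Nest the baking moulds on the board

ROBOT

A 6-joint arm with a two-finger parallel gripper is mounted at the origin on the work surface. World frame = base frame: x ahead of the robot, y to its left, z up, the work surface at z = 0. Lengths are in m, angles in degrees, forces in N, time in s.
With the tool pointing down it reaches from about 0.375 to 0.9 m from the base axis. Payload 3.1 kg.
Tool frame: the origin (TCP) lies on the centre line of the jaws, within the pads' length; the fingertips stand 17 mm ahead of it and the grasp point (between the pads) lies 2 mm behind it; z points along the fingers, y is the line along which they close (so a half turn about z gives the same grasp; the last joint's range is limited). The gripper opens to 87 mm and grips with 3 to 60 N. Pads are 19 mm wide; open, the fingers measure 117 mm over their backs; the gripper's body (75 mm by 190 mm) begins 51 mm behind the grasp point.
Start: joints at [-73.94, 30.224, 82.088, -0, 67.689, -10.227], TCP at [0.277, -0.56, 0.24] pointing down, gripper open.
Joint ranges: [-176.69, 176.69], [-43.24, 126.21], [12.49, 139.97], [-82, 262], [0, 151.66], [-163.58, 163.58]. Speed limits (degrees/s): [159.86, 159.86, 180, 180, 180, 180].

INTERFACE

Orientations are given as a 3x3 rotation matrix whose columns are the frame's x, y, z axes.
In Python, from rig import bot, imaging, finder gives the robot as it stands. The module is installed in compiled form; this text tells all that it offers.
- The arm moves only by the tool play_rows, never from a script. Its argument "motion" is a list that holds one entry, the list of rows, each a list of 6 numbers: the shift along the tool's x, y, z in m, then the turn, a rotation vector about the tool's x, y, z in degrees. In form: [[[dx, dy, dz, wx, wy, wz], ...]]. A call has 1 to 8 rows; each row is the pose to reach, as a shift and turn from the pose commanded when the call began, along the tool's axes at that moment; what a row does not reach only later rows make up. A row lasts 1/12 s, in which the tool goes at most 41.7 mm and 7.16 degrees, less where a joint would pass 70% of its speed; a pose out of reach is approached as far as the arm can. A call with a gripper value outside its range is refused whole. "fingers" is the finger opening in m, from 0 to 0.087, set as the call begins (left out, the last holds). The fingers move at their own pace and stop on an object; the grip force is fixed at half the most. Time passes only in rows, so rows that repeat a pose let the fingers close. It gives the time, the measured TCP pose, the force, the opening and the grip force at its end, in the units of the state.
- bot.read_state(): the state, without advancing time (a new reading comes with each control period).
- imaging.capture(name): name is "scene" or "top" or "wrist"; returns a dict with "frame" (400x640x3 uint8, red, green, blue), "camera_matrix" (3x3 intrinsics, pixels), "R" (3x3) and "t" (3): a world point X has camera coordinates R X + t. Camera axes: x right, y down, z forward; pixel columns grow to the right and rows downward; lengths in m; the calibration is good to about 2 mm. A picture is of the moment at which its call begins. There is no depth.
- bot.hand_in(): hands the job in; it is judged then, once.
Trained networks look in the newest picture that a camera, given by its name, has taken for a name from the list of things; names that differ only in an ending like _2 or _b are one class to them, and where a whole thing is asked for, a point or a joint stands for the part that bears it (a point fixed in the world has none). Each returns a list of dicts, best first, with "confidence" (0 to 1); they miss things now and then, are a little off and sometimes report something else, mostly with a low value. They report only what shows in the picture. A call takes as long as a camera call. They do not tell look-alikes from the thing itself.
- finder.recognise(camera, name): "at" ([x, y, z] in m, in world coordinates, good to about 4 mm: the middle of the surface that is visible of it).
- finder.outline_of(camera, name): "pixels" (400x640 bool, what is visible of it).
The state is a dict: "time_s": time; "joint_positions": joint angles; "qvel": joint speeds; "tau": joint torques, N m; "position": TCP position; "tcp_rot": TCP orientation; "force": force on the tool from outside, world axes, zero at the start; "moment": the same for the moment, N m; "opening": opening from 0.0 (shut) to 1.0 (fully open); "grasp_force": force on a finger pad.
Only numpy, scipy, OpenCV 4.12 (cv2) and the standard library are available. Lean on these libraries where they do the work, as an engineer would, in place of code of your own. Each camera call takes 0.05 s, during which the arm holds its last target. There are 200 camera calls.

TASK

Put the four washed dark steel baking moulds away as one nest, upside down in the middle of the round wooden board: set the smallest one there first, then put the next larger one over it, and so on until the largest covers them all, every rim down flat on the wood. Leave the jar, the blue bottle and the white ramekin where they stand.

Things in the scene. Friction and masses are not known exactly. Their poses are not given: they have to be found in the camera images.
- mould_1: The smallest of four tapered round baking moulds (dark grey non-stick steel cups), loose, standing upside down (closed flat end up): 25 mm across at the closed top, 33 mm at the rim below, 36 mm high, wall 2.5 mm, 21-39 g. Origin: centre of its underside, z up.
- mould_2: The second smallest of four tapered round baking moulds (dark grey non-stick steel cups), loose, standing upside down (closed flat end up): 37 mm across at the closed top, 45 mm at the rim below, 48 mm high, wall 2.5 mm, 35-65 g. Inside: mouth 40 mm wide, 45 mm high; goes over mould_1 with 3.5 mm to spare all round (7.5 mm as it first meets it). Origin: centre of its underside, z up.
- mould_3: The second largest of four tapered round baking moulds (dark grey non-stick steel cups), loose, standing upside down (closed flat end up): 50 mm across at the closed top, 58 mm at the rim below, 60 mm high, wall 2.5 mm, 56-104 g. Inside: mouth 53 mm wide, 57 mm high; goes over mould_2 with 4 mm to spare all round (8 mm as it first meets it). Origin: centre of its underside, z up.
- mould_4: The largest of four tapered round baking moulds (dark grey non-stick steel cups), loose, standing upside down (closed flat end up): 63 mm across at the closed top, 71 mm at the rim below, 72 mm high, wall 2.5 mm, 84-156 g. Inside: mouth 66 mm wide, 69 mm high; goes over mould_3 with 4 mm to spare all round (8 mm as it first meets it). Origin: centre of its underside, z up.
- board: Plain round wooden board, 130 mm across and 12 mm thick, flat on the bench; it does not move. Origin at the centre of its underside, z up; its flat top is 12 mm above.
- jar: Bystander: amber jar with red lid, 54 mm across, 65 mm high, loose. Origin under its centre.
- bottle: Bystander: small blue bottle with white cap, 38 mm across, 78 mm high, loose. Origin under its centre.
- ramekin: Bystander: open white ceramic ramekin, 68 mm across, 42 mm high, loose. Origin under its centre.
There are look-alikes about, which are no part of the job. What is shaped like the mould_4 but purple or yellow is not meant.

How it is judged:
By the outcome, as a careful person would: the job done as asked, in the order asked, and still so for the second after the job is handed in, with the robot touching nothing.
It also fails if it takes over 128 s, if anything falls off the work surface, if the arm or the gripper's body presses on something with over 40 N, if the wrist force passes 120 N, or if a joint passes its speed limit or range.

## Working session

There is one attempt and no reset: what is moved stays moved. The work goes in short steps, Python scripts to look and compute and a tool call to move; the robot and the scene stay as the last step left them, time stands still between calls to the robot, and variables do not carry over. Pictures are saved under pics/ and viewed, at most 14 in all, crops included, and the job is handed in when it is done.

Besides the shell and the picture viewer there is one more tool, called as name([rows], argument=value, ...), one row to a line, values as JSON. play_rows: Moves the arm, as the interface text tells. Its arguments: {"type":"object","properties":{"motion":{"type":"array"},"fingers":{"type":"number"}},"required":["motion"]}

```bash
mkdir -p pics
python3 - <<'E'
from rig import bot, imaging, finder
import cv2
s=bot.read_state();print(s['time_s'],s['position'],s['tcp_rot'],s['opening'])
for c in ["scene","top"]:
    d=imaging.capture(c);cv2.imwrite(f"pics/{c}0.png",d["frame"][:,:,::-1])
    print(c,d["camera_matrix"],d["R"],d["t"])
    for n in ["mould_1","board","jar","bottle","ramekin"]:
        for r in finder.recognise(c,n): print(c,n,[round(float(v),4) for v in r["at"]],round(r["confidence"],2))
E
```

```text
0.0 [ 0.27660604 -0.55966812  0.23856505] [[ 8.96591745e-01  4.42857588e-01 -6.31710563e-04]
 [ 4.42857886e-01 -8.96589338e-01  2.11010427e-03]
 [ 3.68090732e-04 -2.17166007e-03 -9.99997574e-01]] 0.9995428581785575
scene [[441.63302686   0.         308.65348447]
 [  0.         441.63302686 196.52411044]
 [  0.           0.           1.        ]] [[-0.85151989  0.52409038 -0.01559357]
 [ 0.36124534  0.56486161 -0.74191183]
 [-0.38002064 -0.63738578 -0.6703161 ]] [ 0.48332953 -0.13493265  1.3483147 ]
scene mould_1 [0.4906, -0.3317, 0.0492] 0.96
scene mould_1 [0.4776, 0.0346, 0.0301] 0.85
scene mould_1 [0.4667, -0.17, 0.0541] 0.82
scene mould_1 [0.506, -0.4451, 0.0481] 0.79
scene mould_1 [0.3902, -0.4088, 0.0479] 0.79
scene mould_1 [0.3735, -0.2516, 0.0544] 0.61
scene mould_1 [0.5021, 0.3406, 0.0502] 0.58
scene mould_1 [0.6494, 0.1604, 0.0249] 0.53
scene board [0.6341, -0.1411, 0.0084] 0.61
scene jar [0.6791, -0.0059, 0.0493] 0.78
scene bottle [0.6789, 0.3338, 0.051] 0.69
scene ramekin [0.6827, -0.3099, 0.0255] 0.8
top [[371.95325358   0.         321.26962113]
 [  0.         371.95325358 193.58681974]
 [  0.           0.           1.        ]] [[-2.80562771e-02 -9.99604599e-01 -1.86846349e-03]
 [-9.97723752e-01  2.81180535e-02 -6.12918434e-02]
 [ 6.13201461e-02  1.44589456e-04 -9.98118139e-01]] [-0.01871613  0.51855483  0.88972541]
top mould_1 [0.4925, -0.4553, 0.0687] 0.94
top mould_1 [0.3747, -0.4109, 0.0722] 0.76
top mould_1 [0.637, 0.1526, 0.0366] 0.69
top mould_1 [0.4637, 0.0208, 0.0454] 0.64
top mould_1 [0.49, 0.3211, 0.0633] 0.61
top mould_1 [0.4818, -0.3377, 0.0711] 0.57
top mould_1 [0.6707, -0.0222, 0.0644] 0.57
top mould_1 [0.4579, -0.1855, 0.076] 0.56
top board [0.6307, -0.1481, 0.0127] 0.73
top jar [0.6698, -0.0231, 0.0642] 0.76
top bottle [0.6643, 0.3141, 0.0502] 0.59
top ramekin [0.6847, -0.3215, 0.0084] 0.84
```

View pics/scene0.png

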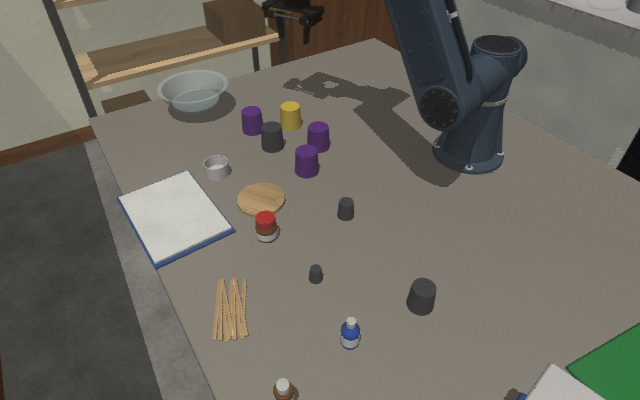

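View pics/top0.png

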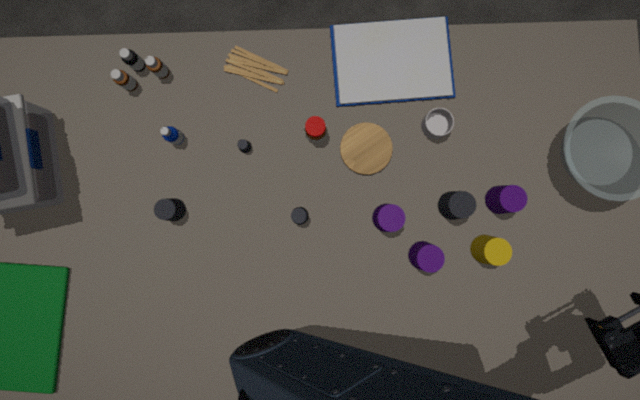

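Dark moulds: scene (272,137), (345,209), (316,274), (422,297), or in the top view (458,205), (300,216), (243,146), (170,209). The purple and yellow ones are look-alikes, and the board is at top (366,148). I'll fit cone silhouettes next to get positions and sizes.

```bash
cat > h.py <<'E'
from rig import bot, imaging, finder
import numpy as np, cv2
from scipy.optimize import minimize
DIM={1:(25,33,36),2:(37,45,48),3:(50,58,60),4:(63,71,72)}
def proj(d,X):
    c=np.atleast_2d(X)@np.array(d["R"]).T+np.array(d["t"]); p=c@np.array(d["camera_matrix"]).T
    return p[:,:2]/p[:,2:]
def circ(x,y,z,r):
    a=np.linspace(0,2*np.pi,48,endpoint=False)
    return np.c_[x+r*np.cos(a),y+r*np.sin(a),np.full(48,z)]
def hull(d,x,y,k,z0=0):
    a,b,h=np.array(DIM[k])/1000 if k else (.130,.130,.012)
    return cv2.convexHull(proj(d,np.r_[circ(x,y,z0,b/2),circ(x,y,z0+h,a/2)]).astype(np.float32))
def soft(d,x,y,k,z0=0,S=8):
    m=np.zeros((400,640),np.uint8)
    cv2.fillPoly(m,[np.round((hull(d,x,y,k,z0))*2**S).astype(np.int32)],1,shift=S); return m>0
def mask(cam,k,xy):
    "finder mask of class k nearest projected xy"
    return None
def fit(views,x,y,k,z0=0):
    "views: list of (d,mask); maximise IoU of model silhouette, returns xy,cost"
    def cost(p):
        c=0
        for d,m in views:
            h=soft(d,p[0],p[1],k,z0); c+=1-(h&m).sum()/max(1,(h|m).sum())
        return c/len(views)
    g=[(cost((x+i,y+j)),x+i,y+j) for i in np.arange(-.02,.021,.004) for j in np.arange(-.02,.021,.004)]
    c,x,y=min(g)
    g=sorted((cost((x+i,y+j)),x+i,y+j) for i in np.arange(-.004,.0041,.0005) for j in np.arange(-.004,.0041,.0005))
    best=[q for q in g if q[0]<g[0][0]+.01]
    b=np.mean(best,axis=0); return b[1:],g[0][0]
E
python3 - <<'E'
from h import *
V={}
for c in ["scene","top"]:
    d=imaging.capture(c); V[c]=(d,{n:[r["pixels"] for r in finder.outline_of(c,n)] for n in ["mould_1","board"]})
def near(c,n,X):
    d,M=V[c]; p=proj(d,X)[0]
    ms=[(np.hypot(*(np.argwhere(m).mean(0)[::-1]-p)),i) for i,m in enumerate(M[n]) if m.any()]
    q=min(ms); return M[n][q[1]],q[0]
for g in [(.481,-.337),(.468,.028),(.643,.157),(.492,.331)]:
    o={c:near(c,"mould_1",[*g,.03]) for c in V}
    print(g,[(int(o[c][0].sum()),round(o[c][1])) for c in V])
    for k in DIM:
        for cs in (["scene"],["top"],["scene","top"]):
            b,c=fit([(V[q][0],o[q][0]) for q in cs],*g,k); 
            if c<.35: print(k,cs,b.round(4),round(c,3))
o={c:near(c,"board",[.632,-.145,.012]) for c in V}
for cs in (["scene"],["top"],["scene","top"]):
    b,c=fit([(V[q][0],o[q][0]) for q in cs],.632,-.145,0);print("board",cs,b.round(4),round(c,3))
E
```

```text
(0.481, -0.337) [(643, 5), (952, 8)]
3 ['scene'] [ 0.4871 -0.3525] 0.278
3 ['top'] [ 0.4811 -0.3575] 0.306
3 ['scene', 'top'] [ 0.4788 -0.3573] 0.299
4 ['scene'] [ 0.484 -0.354] 0.043
4 ['top'] [ 0.481  -0.3541] 0.041
4 ['scene', 'top'] [ 0.4826 -0.3542] 0.053
(0.468, 0.028) [(317, 2), (221, 4)]
1 ['scene'] [0.4642 0.0173] 0.312
1 ['top'] [0.466  0.0204] 0.253
1 ['scene', 'top'] [0.4655 0.0209] 0.285
2 ['scene'] [0.4692 0.0229] 0.164
2 ['top'] [0.4661 0.0204] 0.222
2 ['scene', 'top'] [0.4666 0.0199] 0.194
(0.643, 0.157) [(199, 4), (145, 4)]
1 ['scene'] [0.6448 0.1526] 0.229
1 ['top'] [0.6412 0.1528] 0.199
1 ['scene', 'top'] [0.6432 0.1533] 0.225
(0.492, 0.331) [(876, 2), (613, 1)]
2 ['scene'] [0.4947 0.3341] 0.331
2 ['top'] [0.489  0.3387] 0.328
2 ['scene', 'top'] [0.4921 0.3341] 0.336
3 ['scene'] [0.4933 0.3315] 0.079
3 ['top'] [0.4904 0.3302] 0.086
3 ['scene', 'top'] [0.4913 0.3307] 0.089
board ['scene'] [ 0.6301 -0.1482] 0.137
board ['top'] [ 0.6285 -0.1475] 0.077
board ['scene', 'top'] [ 0.6296 -0.148 ] 0.108
```

Sizes are clear: m1 (.643,.153), m2 (.467,.020), m3 (.491,.331), m4 (.483,-.354), board (.630,-.148). I'll level the yaw and head for mould_1.

play_rows([
  [[0.644,-0.477,0,0,0,26.3],[0.644,-0.477,0,0,0,26.3],[0.644,-0.477,0,0,0,26.3],[0.644,-0.477,0,0,0,26.3],[0.644,-0.477,0,0,0,26.3],[0.644,-0.477,0,0,0,26.3],[0.644,-0.477,0,0,0,26.3],[0.644,-0.477,0,0,0,26.3]],
], fingers=0.06)

```text
time_s: 1.57
position: [0.4297, -0.2621, 0.2399]
tcp_rot: [[1.0, -0.001, 0.001], [-0.001, -1.0, -0.0], [0.001, 0.0, -1.0]]
force: [0.5, 0.4, 0.2]
opening: 0.699
grasp_force: 0.0
```

play_rows([
  [[0.213,-0.415,0,0,0,0],[0.213,-0.415,0,0,0,0],[0.213,-0.415,0,0,0,0],[0.213,-0.415,0,0,0,0],[0.213,-0.415,0,0,0,0],[0.213,-0.415,0,0,0,0],[0.213,-0.415,0,0,0,0],[0.213,-0.415,0,0,0,0]],
])

```text
time_s: 2.23
position: [0.582, 0.0348, 0.2398]
tcp_rot: [[1.0, 0.0, 0.0], [0.0, -1.0, -0.0], [0.0, 0.0, -1.0]]
force: [0.1, -0.5, 1.1]
opening: 0.689
grasp_force: 0.0
```

play_rows([
  [[0.073,-0.142,0.08,0,0,0],[0.073,-0.142,0.08,0,0,0],[0.073,-0.142,0.08,0,0,0],[0.073,-0.142,0.08,0,0,0],[0.073,-0.142,0.08,0,0,0],[0.073,-0.142,0.08,0,0,0],[0.073,-0.142,0.08,0,0,0],[0.073,-0.142,0.08,0,0,0]],
])

```text
time_s: 2.9
position: [0.6543, 0.1733, 0.1604]
tcp_rot: [[1.0, -0.001, 0.0], [-0.001, -1.0, -0.001], [0.0, 0.001, -1.0]]
force: [-0.5, 0.2, 0.4]
opening: 0.688
grasp_force: 0.0
```

```bash
cat > w.py <<'E'
# wrist-view measure: python3 w.py k x y z0 [png]
import sys
from h import *
def wrist(k,x,y,z0=0,cam="wrist",png=None):
    d=imaging.capture(cam); n="mould_1" if k else "board"; p=proj(d,[x,y,z0+.02])[0]
    best=None
    for r in finder.outline_of(cam,n):
        m=r["pixels"]
        if m.sum()<50: continue
        e=np.hypot(*(np.argwhere(m).mean(0)[::-1]-p))
        if best is None or e<best[0]: best=(e,m,r["confidence"])
    print("state",bot.read_state()["position"].round(4) if hasattr(bot.read_state()["position"],"round") else bot.read_state()["position"],bot.read_state()["time_s"])
    if png:
        f=d["frame"][:,:,::-1].copy()
        if best: cv2.drawContours(f,cv2.findContours(best[1].astype(np.uint8),0,1)[0],-1,(0,255,0),1)
    if best:
        b,c=fit([(d,best[1])],x,y,k,z0); print(cam,k,b.round(4),"cost",round(c,3),"px",int(best[1].sum()),"err",round(best[0]))
        if png: cv2.polylines(f,[hull(d,*b,k,z0).astype(np.int32)],True,(0,0,255),1)
    else: print("none found, expected px",p)
    if png: cv2.imwrite(png,f)
if __name__=="__main__":
    a=sys.argv; wrist(int(a[1]),float(a[2]),float(a[3]),float(a[4]),a[6] if len(a)>6 else "wrist",a[5] if len(a)>5 else None)
E
python3 w.py 1 .643 .153 0 pics/w1.png
```

```text
state [0.6546 0.1729 0.161 ] 3.0
wrist 1 [0.6414 0.1532] cost 0.064 px 1010 err 1
```

View pics/w1.png

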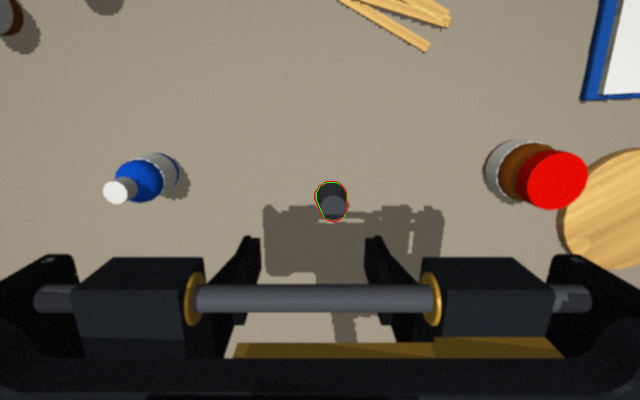

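The wrist view shows mould_1 at (332,201), with the model outline lying on the mask. Align, descend and grip.

play_rows([
  [[-0.013,0.02,0.03,0,0,0],[-0.013,0.02,0.06,0,0,0],[-0.013,0.02,0.09,0,0,0],[-0.013,0.02,0.115,0,0,0],[-0.013,0.02,0.13,0,0,0],[-0.013,0.02,0.136,0,0,0],[-0.013,0.02,0.136,0,0,0]],
])

```text
time_s: 3.58
position: [0.6407, 0.1533, 0.0229]
tcp_rot: [[1.0, -0.002, -0.002], [-0.002, -1.0, -0.0], [-0.002, 0.0, -1.0]]
force: [0.2, 0.1, -0.6]
opening: 0.69
grasp_force: 0.0
```

play_rows([
  [[0,0,0,0,0,0],[0,0,0,0,0,0],[0,0,0,0,0,0],[0,0,0,0,0,0],[0,0,0,0,0,0],[0,0,0,0,0,0],[0,0,0,0,0,0],[0,0,0,0,0,0]],
], fingers=0.015)

```text
time_s: 4.25
position: [0.6418, 0.1548, 0.0243]
tcp_rot: [[1.0, 0.0, 0.001], [0.0, -1.0, -0.0], [0.001, 0.0, -1.0]]
force: [-0.7, 0.1, 4.5]
opening: 0.335
grasp_force: 30.1
```

play_rows([
  [[0,0,-0.01,0,0,0],[0,0,-0.03,0,0,0],[0,0,-0.06,0,0,0],[0,0,-0.09,0,0,0],[0,0,-0.12,0,0,0],[0,0.03,-0.12,0,0,0],[0,0.06,-0.12,0,0,0],[0,0.09,-0.12,0,0,0]],
])

```text
time_s: 4.92
position: [0.6415, 0.0645, 0.1449]
tcp_rot: [[1.0, 0.002, 0.002], [0.002, -1.0, -0.0], [0.002, 0.0, -1.0]]
force: [-0.4, 0.2, -0.6]
opening: 0.335
grasp_force: 29.8
```

play_rows([
  [[-0.003,0.035,0,0,0,0],[-0.006,0.07,0,0,0,0],[-0.01,0.105,0,0,0,0],[-0.012,0.14,0,0,0,0],[-0.012,0.175,0,0,0,0],[-0.012,0.2,0,0,0,0],[-0.012,0.213,0,0,0,0],[-0.012,0.213,0,0,0,0]],
])

```text
time_s: 5.58
position: [0.6295, -0.1513, 0.1437]
tcp_rot: [[1.0, -0.004, 0.001], [-0.004, -1.0, -0.001], [0.001, 0.001, -1.0]]
force: [1.3, 0.9, -0.8]
opening: 0.336
grasp_force: 29.8
```

```bash
python3 w.py 0 .6296 -.148 0 pics/w2.png
python3 - <<'E'
from h import *
s=bot.read_state();x,y,z=s["position"]
print(s["opening"],s["grasp_force"]);from w import wrist
wrist(1,x,y,z-.0243)
E
```

```text
state [ 0.629  -0.1475  0.1434] 5.6833
wrist 0 [ 0.6282 -0.1475] cost 0.155 px 12648 err 13
0.33454240046011396 29.790346627123654
state [ 0.629  -0.1462  0.1434] 5.7833
wrist 1 [ 0.6302 -0.148 ] cost 0.204 px 3041 err 7
```

View pics/w2.png

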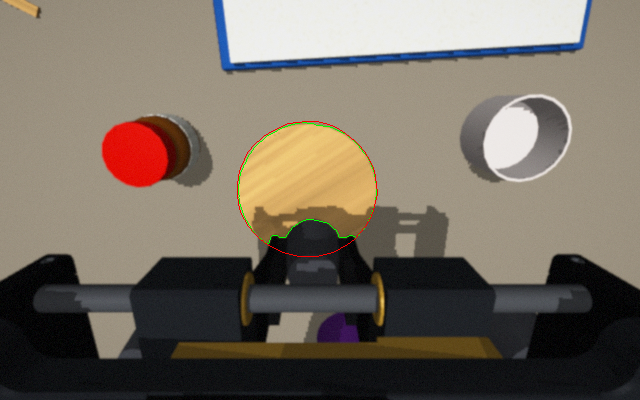

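Held mould is above the board centre (board outline fits at (307,188)). Lower.

play_rows([
  [[0,0.001,0.03,0,0,0],[0,0.001,0.06,0,0,0],[0,0.001,0.085,0,0,0],[0,0.001,0.098,0,0,0],[0,0.001,0.104,0,0,0],[0,0.001,0.107,0,0,0],[0,0.001,0.107,0,0,0],[0,0.001,0.107,0,0,0]],
])

```text
time_s: 6.45
position: [0.6306, -0.1491, 0.0379]
tcp_rot: [[1.0, 0.001, 0.003], [0.001, -1.0, -0.001], [0.003, 0.001, -1.0]]
force: [0.5, 0.4, -0.4]
opening: 0.331
grasp_force: 29.8
```

play_rows([
  [[0,0,0.001,0,0,0],[0,0,0.001,0,0,0],[0,0,0.001,0,0,0],[0,0,0.001,0,0,0]],
])

```text
time_s: 6.78
position: [0.63, -0.1496, 0.0363]
tcp_rot: [[1.0, -0.0, 0.002], [-0.0, -1.0, -0.001], [0.002, 0.001, -1.0]]
force: [0.0, -0.2, 2.1]
opening: 0.337
grasp_force: 29.9
```

play_rows([
  [[0,0,0.001,0,0,0],[0,0,0.001,0,0,0],[0,0,0.001,0,0,0]],
])

```text
time_s: 7.03
position: [0.63, -0.1496, 0.0363]
tcp_rot: [[1.0, -0.0, 0.002], [-0.0, -1.0, -0.001], [0.002, 0.001, -1.0]]
force: [-0.7, 0.8, 8.5]
opening: 0.339
grasp_force: 30.3
```

play_rows([
  [[0,0,0,0,0,0],[0,0,0,0,0,0],[0,0,0,0,0,0],[0,0,0,0,0,0],[0,0,-0.01,0,0,0],[0,0,-0.04,0,0,0],[0,0,-0.08,0,0,0],[0,0,-0.12,0,0,0]],
], fingers=0.07)

```text
time_s: 7.7
position: [0.6283, -0.149, 0.155]
tcp_rot: [[1.0, -0.0, -0.003], [-0.0, -1.0, 0.001], [-0.003, -0.001, -1.0]]
force: [1.0, -0.3, -0.1]
opening: 0.785
grasp_force: 0.0
```

play_rows([
  [[-0.04,0,0,0,0,0],[-0.08,0,0,0,0,0],[-0.1,-0.03,0,0,0,0],[-0.12,-0.06,0,0,0,0],[-0.14,-0.09,0,0,0,0],[-0.16,-0.12,0,0,0,0],[-0.162,-0.155,0,0,0,0],[-0.162,-0.168,0,0,0,0]],
])

```text
time_s: 8.37
position: [0.4642, 0.0221, 0.155]
tcp_rot: [[1.0, 0.001, -0.003], [0.001, -1.0, 0.002], [-0.003, -0.002, -1.0]]
force: [0.8, 0.1, 0.3]
opening: 0.798
grasp_force: 0.0
```

```bash
python3 w.py 2 .467 .020 0 pics/w3.png;python3 w.py 1 .63 -.148 .012 pics/t3.png top;python3 w.py 1 .63 -.148 .012 pics/s3.png scene; python3 -c "
import cv2,numpy as np
a=cv2.imread('pics/w3.png');b=cv2.resize(cv2.imread('pics/t3.png')[90:200,280:440],(480,330));b=np.vstack([b,cv2.resize(cv2.imread('pics/s3.png')[160:235,205:315],(480,330))[:200]])
cv2.imwrite('pics/c3.png',np.hstack([cv2.resize(a,(480,300)),b[:300,:320]]) if 0 else np.vstack([cv2.resize(a,(480,300))[:,:480],b])[:600])"
```

```text
state [0.4666 0.0208 0.1551] 8.4667
wrist 2 [0.4657 0.0215] cost 0.058 px 2083 err 2
state [0.468  0.0186 0.155 ] 8.5667
top 1 [ 0.6295 -0.1497] cost 0.17 px 146 err 1
state [0.4681 0.0178 0.1548] 8.6667
scene 1 [ 0.6337 -0.1496] cost 0.201 px 155 err 2
```

View pics/c3.png

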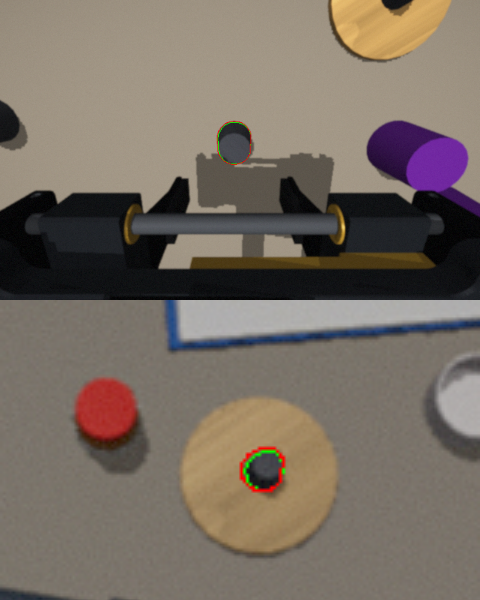

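Top: wrist view with mould_2 at about (310,190) of the full picture. Bottom: mould_1 upright in the board's middle. Grasp mould_2.

play_rows([
  [[-0.001,-0.003,0.03,0,0,0],[-0.001,-0.003,0.06,0,0,0],[-0.001,-0.003,0.09,0,0,0],[-0.001,-0.003,0.115,0,0,0],[-0.001,-0.003,0.122,0,0,0],[-0.001,-0.003,0.125,0,0,0],[-0.001,-0.003,0.125,0,0,0]],
])

```text
time_s: 9.25
position: [0.4666, 0.021, 0.0293]
tcp_rot: [[1.0, -0.001, -0.001], [-0.001, -1.0, 0.0], [-0.001, -0.0, -1.0]]
force: [1.2, -0.2, -0.5]
opening: 0.805
grasp_force: 0.0
```

play_rows([
  [[0,0,0,0,0,0],[0,0,0,0,0,0],[0,0,0,0,0,0],[0,0,0,0,0,0],[0,0,0,0,0,0],[0,0,0,0,0,0],[0,0,0,0,0,0],[0,0,0,0,0,0]],
], fingers=0.025)

```text
time_s: 9.92
position: [0.4668, 0.0217, 0.03]
tcp_rot: [[1.0, -0.0, 0.001], [-0.0, -1.0, -0.0], [0.001, 0.0, -1.0]]
force: [-1.2, 0.6, 3.5]
opening: 0.488
grasp_force: 30.1
```

play_rows([
  [[0,0,-0.01,0,0,0],[0,0,-0.03,0,0,0],[0,0,-0.06,0,0,0],[0,0,-0.09,0,0,0],[0.03,0,-0.12,0,0,0],[0.06,0.02,-0.12,0,0,0],[0.09,0.04,-0.12,0,0,0],[0.12,0.06,-0.12,0,0,0]],
])

```text
time_s: 10.58
position: [0.5874, -0.0386, 0.1513]
tcp_rot: [[1.0, 0.001, 0.001], [0.001, -1.0, -0.0], [0.001, 0.0, -1.0]]
force: [0.4, 0.6, -1.7]
opening: 0.492
grasp_force: 29.9
```

play_rows([
  [[0.02,0.03,0,0,0,0],[0.035,0.06,0,0,0,0],[0.043,0.09,0,0,0,0],[0.043,0.111,0,0,0,0],[0.043,0.111,0,0,0,0],[0.043,0.111,0,0,0,0]],
])

```text
time_s: 11.08
position: [0.6286, -0.1502, 0.1494]
tcp_rot: [[1.0, -0.003, -0.001], [-0.003, -1.0, 0.001], [-0.001, -0.001, -1.0]]
force: [0.2, 0.3, -0.1]
opening: 0.491
grasp_force: 29.9
```

```bash
python3 - <<'E'
from h import *
d=imaging.capture("wrist");cv2.imwrite("pics/w4.png",d["frame"][:,:,::-1])
P=[]
for c in ["scene","top"]*3: imaging.capture(c);P.append(bot.read_state()["position"])
print(np.round(P,4))
E
python3 w.py 2 .63 -.149 .122 ; python3 w.py 2 .63 -.149 .122 pics/s4.png scene; python3 w.py 2 .63 -.149 .122 pics/t4.png top
```

```text
[[ 0.6284 -0.1481  0.1494]
 [ 0.6285 -0.1478  0.1495]
 [ 0.6287 -0.1476  0.1496]
 [ 0.6289 -0.1477  0.1497]
 [ 0.6291 -0.1479  0.1497]
 [ 0.6292 -0.1481  0.1497]]
state [ 0.6293 -0.1485  0.1497] 11.5333
wrist 2 [ 0.6304 -0.1489] cost 0.333 px 5138 err 6
state [ 0.6294 -0.1489  0.1496] 11.6333
scene 2 [ 0.6349 -0.1455] cost 0.624 px 155 err 6
state [ 0.6294 -0.1491  0.1496] 11.7333
top 2 [ 0.61  -0.169] cost 1.0 px 881 err 107
```

View pics/w4.png

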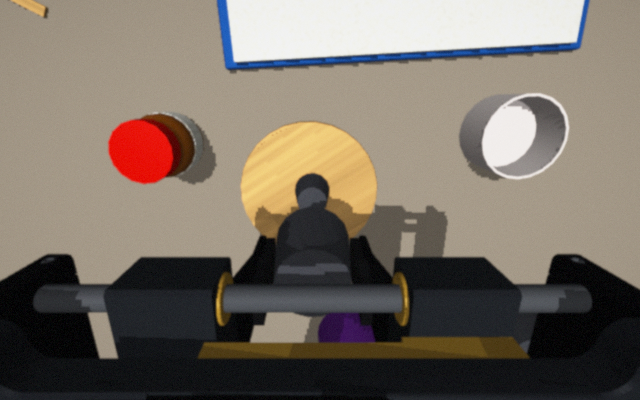

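Mould_1 is seen at (312,187) straight ahead of the held mould_2, so they are aligned. Lower it.

play_rows([
  [[0.001,0.0005,0.02,0,0,0],[0.001,0.0005,0.045,0,0,0],[0.001,0.0005,0.06,0,0,0],[0.001,0.0005,0.075,0,0,0],[0.001,0.0005,0.09,0,0,0],[0.001,0.0005,0.1,0,0,0],[0.001,0.0005,0.105,0,0,0],[0.001,0.0005,0.106,0,0,0]],
])

```text
time_s: 12.4
position: [0.6299, -0.1497, 0.0426]
tcp_rot: [[1.0, -0.0, -0.002], [-0.0, -1.0, 0.001], [-0.002, -0.001, -1.0]]
force: [-0.2, 0.1, -0.5]
opening: 0.49
grasp_force: 29.9
```

play_rows([
  [[0,0,0.001,0,0,0],[0,0,0.001,0,0,0],[0,0,0.002,0,0,0],[0,0,0.002,0,0,0],[0,0,0.002,0,0,0]],
])

```text
time_s: 12.82
position: [0.631, -0.15, 0.0423]
tcp_rot: [[1.0, -0.0, 0.002], [-0.0, -1.0, -0.001], [0.002, 0.001, -1.0]]
force: [-0.0, -0.9, 0.7]
opening: 0.487
grasp_force: 29.9
```

play_rows([
  [[0,0,0.001,0,0,0],[0,0,0.001,0,0,0],[0,0,0.001,0,0,0]],
])

```text
time_s: 13.07
position: [0.6311, -0.1501, 0.042]
tcp_rot: [[1.0, -0.0, 0.002], [-0.0, -1.0, -0.001], [0.002, 0.001, -1.0]]
force: [-0.5, -0.2, 5.2]
opening: 0.488
grasp_force: 30.1
```

play_rows([
  [[0,0,0,0,0,0],[0,0,0,0,0,0],[0,0,0,0,0,0],[0,0,0,0,0,0],[0,0,-0.01,0,0,0],[0,0,-0.04,0,0,0],[0,0,-0.08,0,0,0],[0,0,-0.12,0,0,0]],
], fingers=0.075)

```text
time_s: 13.73
position: [0.6293, -0.1494, 0.1611]
tcp_rot: [[1.0, -0.0, -0.003], [-0.0, -1.0, 0.001], [-0.003, -0.001, -1.0]]
force: [1.5, 0.4, 1.0]
opening: 0.853
grasp_force: 0.0
```

play_rows([
  [[-0.04,0,0,0,0,0],[-0.065,-0.03,-0.01,0,0,0],[-0.09,-0.06,-0.02,0,0,0],[-0.1,-0.1,-0.02,0,0,0],[-0.11,-0.14,-0.02,0,0,0],[-0.12,-0.18,-0.02,0,0,0],[-0.13,-0.22,-0.02,0,0,0],[-0.14,-0.26,-0.02,0,0,0]],
])

```text
time_s: 14.4
position: [0.4897, 0.1118, 0.1813]
tcp_rot: [[1.0, -0.001, 0.001], [-0.001, -1.0, 0.0], [0.001, -0.0, -1.0]]
force: [0.9, 1.5, -0.3]
opening: 0.862
grasp_force: 0.0
```

play_rows([
  [[0,-0.04,0,0,0,0],[0,-0.08,0,0,0,0],[0,-0.12,0,0,0,0],[0,-0.16,0,0,0,0],[0,-0.2,0,0,0,0],[0,-0.215,0,0,0,0],[0,-0.221,0,0,0,0],[0,-0.221,0,0,0,0]],
])

```text
time_s: 15.07
position: [0.4901, 0.332, 0.1807]
tcp_rot: [[1.0, 0.002, 0.0], [0.002, -1.0, -0.0], [0.0, 0.0, -1.0]]
force: [-0.2, -0.2, -0.7]
opening: 0.858
grasp_force: 0.0
```

```bash
python3 w.py 3 .491 .331 0 pics/w5.png;python3 w.py 2 .63 -.149 .012 pics/t5.png top;python3 w.py 2 .63 -.149 .012 pics/s5.png scene; python3 -c "
from h import *
for i in range(4): imaging.capture('top')
print(bot.read_state()['position'])
cv2.imwrite('pics/c5.png',np.vstack([cv2.resize(cv2.imread('pics/t5.png')[90:190,280:440],(480,300)),cv2.resize(cv2.imread('pics/w5.png'),(480,300))]))"
```

```text
state [0.4902 0.3298 0.1805] 15.1667
wrist 3 [0.489  0.3305] cost 0.021 px 3259 err 5
state [0.4905 0.3293 0.1805] 15.2667
top 2 [ 0.6321 -0.1505] cost 0.066 px 360 err 1
state [0.4907 0.3296 0.1806] 15.3667
scene 2 [ 0.6329 -0.1501] cost 0.122 px 316 err 2
[0.49067733 0.33049291 0.1806295 ]
```

View pics/c5.png

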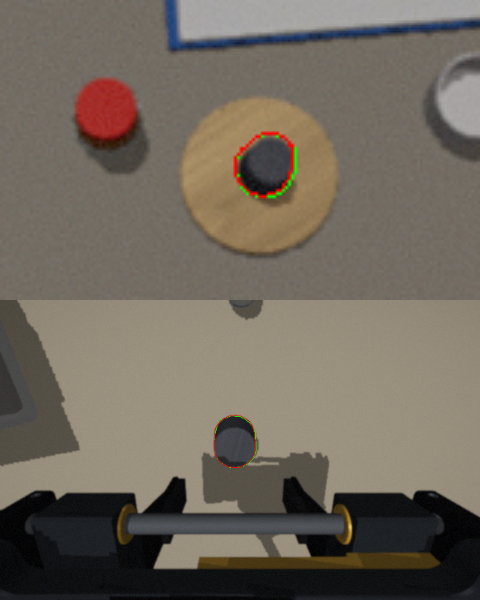

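Mould_2 sits upright over mould_1 in the middle of the board, and mould_3 is in the wrist view. Grasp mould_3.

play_rows([
  [[-0.0015,0,0.03,0,0,0],[-0.0015,0,0.065,0,0,0],[-0.0015,0,0.095,0,0,0],[-0.0015,0,0.12,0,0,0],[-0.0015,0,0.135,0,0,0],[-0.0015,0,0.1425,0,0,0],[-0.0015,0,0.1425,0,0,0]],
])

```text
time_s: 16.15
position: [0.488, 0.3306, 0.0363]
tcp_rot: [[1.0, -0.001, -0.003], [-0.001, -1.0, -0.001], [-0.003, 0.001, -1.0]]
force: [0.0, 0.1, 0.4]
opening: 0.863
grasp_force: 0.0
```

play_rows([
  [[0,0,0,0,0,0],[0,0,0,0,0,0],[0,0,0,0,0,0],[0,0,0,0,0,0],[0,0,0,0,0,0],[0,0,0,0,0,0],[0,0,0,0,0,0]],
], fingers=0.035)

```text
time_s: 16.73
position: [0.4898, 0.3315, 0.0391]
tcp_rot: [[1.0, -0.0, 0.002], [-0.0, -1.0, 0.001], [0.002, -0.001, -1.0]]
force: [1.0, -0.8, 5.0]
opening: 0.651
grasp_force: 30.1
```

play_rows([
  [[0,0,-0.01,0,0,0],[0,0,-0.03,0,0,0],[0,0,-0.06,0,0,0],[0,0,-0.09,0,0,0],[0,0,-0.12,0,0,0],[0,0.02,-0.13,0,0,0],[0.01,0.05,-0.13,0,0,0],[0.02,0.08,-0.13,0,0,0]],
])

```text
time_s: 17.4
position: [0.5085, 0.2513, 0.1697]
tcp_rot: [[1.0, 0.003, 0.002], [0.003, -1.0, 0.001], [0.002, -0.001, -1.0]]
force: [0.7, -0.0, -0.7]
opening: 0.649
grasp_force: 29.9
```

play_rows([
  [[0.01,0.035,0,0,0,0],[0.02,0.075,0,0,0,0],[0.03,0.115,0,0,0,0],[0.04,0.155,0,0,0,0],[0.05,0.195,0,0,0,0],[0.06,0.235,0,0,0,0],[0.07,0.27,0,0,0,0],[0.08,0.3,0,0,0,0]],
])

```text
time_s: 18.07
position: [0.5884, -0.0514, 0.1681]
tcp_rot: [[1.0, -0.002, -0.001], [-0.002, -1.0, 0.0], [-0.001, -0.0, -1.0]]
force: [0.4, 0.4, -1.2]
opening: 0.65
grasp_force: 29.9
```

play_rows([
  [[0.02,0.035,0,0,0,0],[0.035,0.07,0,0,0,0],[0.042,0.09,0,0,0,0],[0.042,0.099,0,0,0,0],[0.042,0.099,0,0,0,0],[0.042,0.099,0,0,0,0]],
])

```text
time_s: 18.57
position: [0.6294, -0.1468, 0.1676]
tcp_rot: [[1.0, -0.001, -0.003], [-0.001, -1.0, 0.002], [-0.003, -0.002, -1.0]]
force: [-1.5, 0.6, -0.5]
opening: 0.649
grasp_force: 29.9
```

Run:
```python
from h import *
d=imaging.capture("wrist");cv2.imwrite("pics/w6.png",d["frame"][100:350,160:480,::-1])
P=[]
for c in ["scene","top"]*5: imaging.capture(c);P.append(bot.read_state()["position"])
print(np.round(P,4)[::2],bot.read_state()["opening"])
```

```text
[[ 0.6296 -0.1457  0.1678]
 [ 0.6301 -0.1457  0.1681]
 [ 0.6305 -0.1463  0.1682]
 [ 0.6308 -0.1468  0.1682]
 [ 0.6308 -0.1473  0.1682]] 0.6464814771338503
```

View pics/w6.png

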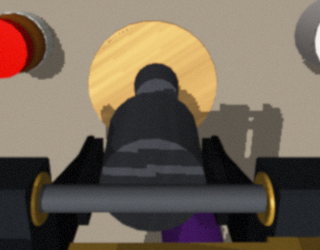

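Mould_2 shows at about (316,170) ahead of held mould_3, slightly right of the fingers' midline. That matches the 2 mm correction from the pose reading.

play_rows([
  [[0,0.002,0.02,0,0,0],[0,0.002,0.04,0,0,0],[0,0.002,0.055,0,0,0],[0,0.002,0.07,0,0,0],[0,0.002,0.085,0,0,0],[0,0.002,0.1,0,0,0],[0,0.002,0.111,0,0,0],[0,0.002,0.115,0,0,0]],
])

```text
time_s: 19.78
position: [0.6297, -0.1494, 0.0511]
tcp_rot: [[1.0, -0.0, -0.003], [-0.0, -1.0, 0.001], [-0.003, -0.001, -1.0]]
force: [-2.3, -0.7, 8.7]
opening: 0.65
grasp_force: 30.3
```

play_rows([
  [[0,0,0.001,0,0,0],[0,0,0.001,0,0,0],[0,0,0.002,0,0,0],[0,0,0.002,0,0,0],[0,0,0.002,0,0,0]],
])

```text
time_s: 20.2
position: [0.6314, -0.15, 0.0518]
tcp_rot: [[1.0, -0.0, 0.001], [-0.0, -1.0, -0.001], [0.001, 0.001, -1.0]]
force: [-0.5, -0.3, -1.0]
opening: 0.648
grasp_force: 29.9
```

play_rows([
  [[0,0,0.001,0,0,0],[0,0,0.001,0,0,0],[0,0,0.0015,0,0,0],[0,0,0.0015,0,0,0]],
])

```text
time_s: 20.53
position: [0.6314, -0.1501, 0.051]
tcp_rot: [[1.0, -0.0, 0.002], [-0.0, -1.0, -0.001], [0.002, 0.001, -1.0]]
force: [-1.7, 0.4, 7.1]
opening: 0.645
grasp_force: 30.2
```

Contact comes at z .051, which is the grasp height plus the board thickness, so mould_3 is seated. Release and go to mould_4.

play_rows([
  [[0,0,0,0,0,0],[0,0,0,0,0,0],[0,0,0,0,0,0],[0,0,0,0,0,0],[0,0,-0.01,0,0,0],[0,0,-0.05,0,0,0],[0,0,-0.09,0,0,0],[0,0,-0.13,0,0,0]],
], fingers=0.087)

```text
time_s: 21.2
position: [0.6303, -0.1496, 0.1807]
tcp_rot: [[1.0, -0.0, -0.002], [-0.0, -1.0, 0.001], [-0.002, -0.001, -1.0]]
force: [0.7, -0.7, -0.6]
opening: 0.993
grasp_force: 0.0
```

play_rows([
  [[-0.02,0.03,-0.01,0,0,0],[-0.04,0.06,-0.01,0,0,0],[-0.06,0.09,-0.01,0,0,0],[-0.08,0.12,-0.01,0,0,0],[-0.1,0.15,-0.01,0,0,0],[-0.12,0.18,-0.01,0,0,0],[-0.14,0.2,-0.01,0,0,0],[-0.148,0.204,-0.01,0,0,0]],
])

```text
time_s: 21.87
position: [0.4805, -0.3577, 0.1902]
tcp_rot: [[1.0, -0.004, -0.0], [-0.004, -1.0, -0.002], [-0.0, 0.002, -1.0]]
force: [-0.0, -0.4, -0.2]
opening: 1.0
grasp_force: 0.0
```

```bash
python3 w.py 3 .63 -.149 .012 pics/t7.png top;python3 w.py 3 .63 -.149 .012 pics/s7.png scene; for i in 1 2 3 4; do python3 -c "from rig import imaging;imaging.capture('wrist')";done; python3 w.py 4 .4826 -.354 0 pics/w7.png; python3 -c "
from h import *
cv2.imwrite('pics/c7.png',np.vstack([cv2.resize(cv2.imread('pics/t7.png')[90:190,280:440],(480,300)),cv2.resize(cv2.imread('pics/w7.png'),(480,300))]))"
```

```text
state [ 0.4814 -0.3547  0.1899] 21.9667
top 3 [ 0.6304 -0.1512] cost 0.127 px 490 err 1
state [ 0.4832 -0.353   0.1898] 22.0667
scene 3 [ 0.6347 -0.15  ] cost 0.079 px 557 err 3
state [ 0.4836 -0.3528  0.1896] 22.3667
wrist 4 [ 0.4805 -0.3547] cost 0.03 px 4790 err 8
```

View pics/c7.png

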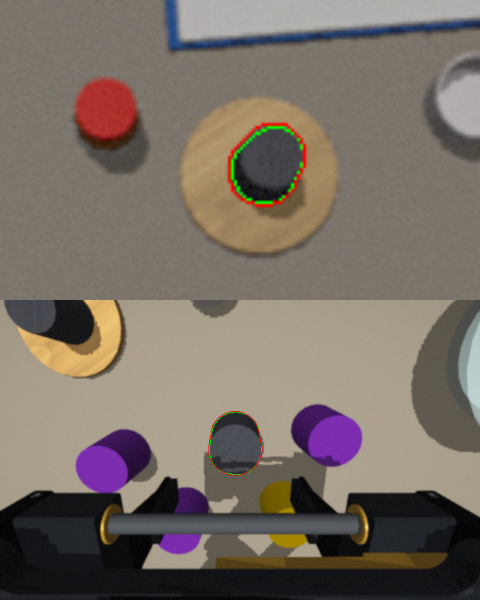

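Mould_3 is seated upright mid-board. In the wrist view mould_4 has its purple neighbours clear of the fingers. Descend.

play_rows([
  [[-0.0025,0.001,0.03,0,0,0],[-0.0025,0.001,0.06,0,0,0],[-0.0025,0.001,0.075,0,0,0],[-0.0025,0.001,0.09,0,0,0],[-0.0025,0.001,0.11,0,0,0],[-0.0025,0.001,0.13,0,0,0],[-0.0025,0.001,0.1435,0,0,0],[-0.0025,0.001,0.1435,0,0,0]],
])

```text
time_s: 23.03
position: [0.4792, -0.3528, 0.0431]
tcp_rot: [[1.0, 0.001, -0.004], [0.001, -1.0, 0.004], [-0.004, -0.004, -1.0]]
force: [-0.2, 0.2, -0.3]
opening: 1.002
grasp_force: 0.0
```

play_rows([
  [[0,0,0,0,0,0],[0,0,0,0,0,0],[0,0,0,0,0,0],[0,0,0,0,0,0],[0,0,0,0,0,0],[0,0,0,0,0,0],[0,0,0,0,0,0]],
], fingers=0.045)

```text
time_s: 23.62
position: [0.4809, -0.3552, 0.047]
tcp_rot: [[1.0, -0.0, 0.001], [-0.0, -1.0, -0.001], [0.001, 0.001, -1.0]]
force: [0.8, 0.7, 4.4]
opening: 0.8
grasp_force: 30.1
```

play_rows([
  [[0,0,-0.01,0,0,0],[0,0,-0.03,0,0,0],[0,0,-0.06,0,0,0],[0,0,-0.09,0,0,0],[0,0,-0.12,0,0,0],[0.01,-0.01,-0.145,0,0,0],[0.03,-0.03,-0.145,0,0,0],[0.05,-0.05,-0.145,0,0,0]],
])

```text
time_s: 24.28
position: [0.5311, -0.3058, 0.1941]
tcp_rot: [[1.0, -0.003, 0.004], [-0.003, -1.0, -0.003], [0.004, 0.003, -1.0]]
force: [0.8, -0.1, -1.0]
opening: 0.801
grasp_force: 29.9
```

play_rows([
  [[0.02,-0.025,0,0,0,0],[0.04,-0.055,0,0,0,0],[0.06,-0.085,0,0,0,0],[0.08,-0.115,0,0,0,0],[0.095,-0.14,0,0,0,0],[0.0995,-0.153,0,0,0,0],[0.0995,-0.156,0,0,0,0],[0.0995,-0.156,0,0,0,0]],
])

```text
time_s: 24.95
position: [0.629, -0.1481, 0.1909]
tcp_rot: [[1.0, 0.002, -0.002], [0.002, -1.0, -0.0], [-0.002, 0.0, -1.0]]
force: [-0.3, 0.5, 0.1]
opening: 0.8
grasp_force: 29.9
```

Run:
```python
from h import *
P=[]
for c in ["scene","top"]*6: imaging.capture(c);P.append(bot.read_state()["position"])
print(np.round(P,4)[::2],bot.read_state()["opening"])
d=imaging.capture("wrist");cv2.imwrite("pics/w8.png",d["frame"][100:350,160:480,::-1])
```

```text
[[ 0.6289 -0.1493  0.191 ]
 [ 0.629  -0.1504  0.1911]
 [ 0.6292 -0.1505  0.1911]
 [ 0.6294 -0.1502  0.1911]
 [ 0.6296 -0.1497  0.1911]
 [ 0.6297 -0.1493  0.191 ]] 0.8049772036859498
```

View pics/w8.png

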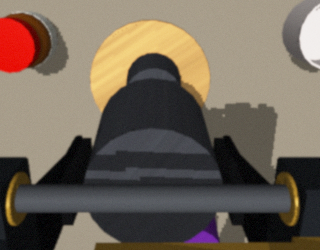

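Mould_3 (about (313,170) of the full frame) is in line with held mould_4. Lower.

play_rows([
  [[0.001,0,0.02,0,0,0],[0.001,0,0.045,0,0,0],[0.001,0,0.065,0,0,0],[0.001,0,0.08,0,0,0],[0.001,0,0.095,0,0,0],[0.001,0,0.11,0,0,0],[0.001,0,0.12,0,0,0],[0.001,0,0.126,0,0,0]],
])

```text
time_s: 26.27
position: [0.6302, -0.1485, 0.0636]
tcp_rot: [[1.0, -0.0, -0.002], [-0.0, -1.0, 0.001], [-0.002, -0.001, -1.0]]
force: [-0.2, -0.1, -1.5]
opening: 0.8
grasp_force: 29.9
```

play_rows([
  [[0,0,0.002,0,0,0],[0,0,0.003,0,0,0],[0,0,0.004,0,0,0],[0,0,0.004,0,0,0],[0,0,0.004,0,0,0],[0,0,0.004,0,0,0]],
])

```text
time_s: 26.77
position: [0.6312, -0.149, 0.0617]
tcp_rot: [[1.0, -0.0, 0.001], [-0.0, -1.0, -0.0], [0.001, 0.0, -1.0]]
force: [0.2, 0.4, -1.2]
opening: 0.805
grasp_force: 29.9
```

play_rows([
  [[0,0.0005,0.001,0,0,0],[0,0.0005,0.002,0,0,0],[0,0.0005,0.0025,0,0,0],[0,0.0005,0.0025,0,0,0],[0,0.0005,0.0025,0,0,0]],
])

```text
time_s: 27.18
position: [0.6311, -0.1495, 0.059]
tcp_rot: [[1.0, -0.0, 0.001], [-0.0, -1.0, -0.0], [0.001, 0.0, -1.0]]
force: [-0.1, -0.9, 3.2]
opening: 0.802
grasp_force: 30.0
```

Contact is at the expected height (.047+.012). Press slightly, release and withdraw.

play_rows([
  [[0,0,0.0007,0,0,0],[0,0,0.0007,0,0,0]],
])

```text
time_s: 27.35
position: [0.6312, -0.1495, 0.0589]
tcp_rot: [[1.0, -0.0, 0.001], [-0.0, -1.0, -0.001], [0.001, 0.001, -1.0]]
force: [-1.2, 0.5, 6.2]
opening: 0.801
grasp_force: 30.1
```

play_rows([
  [[0,0,0,0,0,0],[0,0,0,0,0,0],[0,0,0,0,0,0],[0,0,0,0,0,0],[0,0,-0.01,0,0,0],[0,0,-0.05,0,0,0],[0,0,-0.09,0,0,0],[0,0,-0.13,0,0,0]],
], fingers=0.087)

```text
time_s: 28.02
position: [0.6303, -0.1491, 0.189]
tcp_rot: [[1.0, -0.0, -0.002], [-0.0, -1.0, 0.001], [-0.002, -0.001, -1.0]]
force: [1.1, 0.2, 0.8]
opening: 0.999
grasp_force: 0.0
```

play_rows([
  [[-0.03,-0.02,-0.01,0,0,0],[-0.06,-0.04,-0.01,0,0,0],[-0.09,-0.06,-0.01,0,0,0],[-0.12,-0.08,-0.01,0,0,0],[-0.12,-0.1,-0.01,0,0,0],[-0.12,-0.1,-0.01,0,0,0]],
])

```text
time_s: 28.52
position: [0.5079, -0.046, 0.1984]
tcp_rot: [[1.0, 0.002, -0.002], [0.002, -1.0, 0.002], [-0.002, -0.002, -1.0]]
force: [0.2, 0.0, -0.2]
opening: 0.998
grasp_force: 0.0
```

```bash
python3 w.py 4 .63 -.149 .012 pics/t9.png top;python3 w.py 4 .63 -.149 .012 pics/s9.png scene; python3 -c "
from h import *
cv2.imwrite('pics/c9.png',np.vstack([cv2.resize(cv2.imread('pics/t9.png')[90:190,280:440],(480,300)),cv2.resize(cv2.imread('pics/s9.png')[150:250,200:360],(480,300))]))"
```

```text
state [ 0.5116 -0.0492  0.1987] 28.6167
top 4 [ 0.6335 -0.1508] cost 0.207 px 692 err 5
state [ 0.5123 -0.0502  0.1984] 28.7167
scene 4 [ 0.6334 -0.1486] cost 0.037 px 880 err 4
```

View pics/c9.png

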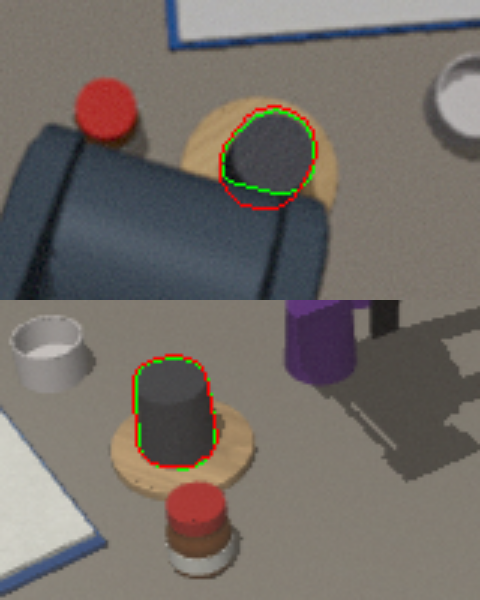

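Mould_4 stands flat over the nest in the middle of the board (scene about (258,188)), with the jar and ramekin untouched. Hand in.

```bash
python3 -c "
from rig import bot
print(bot.hand_in())"
```

```text
the job is handed in; nothing more can be done
None
```

I nested the four moulds upside down in the middle of the board, smallest to largest with the rims flat on the wood, and handed the job in at about 29 s; no verdict came back.

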